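# Close and bolt a plaster press mould

## Task

Close the press mould: draw its slide bolt right back, take the plaster cover by its wooden grip from the sloping rack and set it level on the lower half, edges flush all round, gently and without dropping it. Then push the bolt fully home over the cover, let go, and leave the other things on the bench where they are.

Things in the scene. Friction and masses are not known exactly. Their poses are not given: they have to be found in the camera images.
- fixture: Fixed mould stand: steel base plate and on it the lower half of a plaster press mould, a block 120 (x) x 140 (y) mm, its flat upper face 60 mm above the table, with a 76 x 88 mm dish cavity. Origin: on the table under the block's centre; z up. At y = 82 to 104 mm a grey guide pillar (56 mm in x, top at 107 mm), through which the bolt slides along y.
- mould_top (a point): Centre of the upper face of the lower mould half, 60 mm above the table; its axes are those of the fixture. The underside of the cover belongs here, the 120 mm sides over the 120 mm sides (either way round).
- bolt (a joint): Steel slide bolt, a bar 24 wide, 9 thick, 90 to 99 mm above the table. 0 m: fully home, nose 20 mm in over the mould (in the way of the cover; 4 mm above a seated cover's slab). 0.040: fully out, nose 20 mm clear of the mould's edge. Moves out to the fixture's +y; about 4 N of friction, stays where left, firm stops at both ends. May start up to 12 mm out.
- bolt_knob (a point): Point in the bolt's knob, an upright black cylinder, diameter 18 mm, standing on the bar from 99 to 139 mm above the table; the point is on its axis at 120 mm, 145 mm to +y of the fixture's origin when home, 185 mm when out. At least 32 mm free for fingers all round.
- rack: A wooden drying rack, fixed to the table: a board 150 x 170 mm sloping up at 32 degrees (0.56 rad) to the rack's +x, with a ledge at its low edge. Its low side is turned roughly to the robot. Origin on the table under the middle of the board; the middle of the board's upper face is 75 mm up.
- cover: Mould cover, a loose plaster slab 120 (x) x 140 (y) x 26 (z) mm, about 0.5 kg, with a wooden grip bar amid its upper face: 22 thick (x), 64 long (y), 40 tall, top 66 mm above the underside. Origin: centre of the underside; z out of the upper face. Starts on the rack, tilted with its slope, x pointing up the slope. The plaster chips if it is dropped or slammed.
- cover_grip (a point): Point in the cover's grip bar, in its middle, 50 mm above the underside (24 mm above the slab's upper face).
- cup: A bystander to leave alone: a small open terracotta cup, 64 mm across, 75 mm tall; loose, origin at the centre of its underside.
- jar_a: A bystander to leave alone: a glaze jar with a black cap, 56 mm across, 75 mm tall; loose, origin at the centre of its underside.
- jar_b: A bystander to leave alone: a glaze jar with a white cap, 56 mm across, 75 mm tall; loose, origin at the centre of its underside.
- brush: A bystander to leave alone: a 190 mm brush lying on the table; loose, origin at the middle of its underside.
- palette: A bystander to leave alone: a 200 mm spatula lying on the table; loose, origin at the middle of its underside.
- blank: A bystander to leave alone: a small plain plaster block without a grip, 75 x 60 x 22 mm; loose, origin at the centre of its underside.

How it is judged:
By the outcome, as a careful person would: the job done as asked, in the order asked, and still so for the second after the job is handed in, with the robot touching nothing.
It also fails if it takes over 64 s, if anything falls off the work surface, if the arm or the gripper's body presses on something with over 40 N, if the wrist force passes 120 N, or if a joint passes its speed limit or range.

## Robot

A 7-joint arm with a two-finger parallel gripper is mounted at the origin on the work surface. World frame = base frame: x ahead of the robot, y to its left, z up, the work surface at z = 0. Lengths are in m, angles in rad, forces in N, time in s.
With the tool pointing down it reaches from about 0.425 to 0.925 m from the base axis. Payload 6.8 kg.
Tool frame: the origin (TCP) lies between the finger pads; the fingertips stand r.tips_ahead ahead of it and the grasp point (between the pads) lies 5 mm behind it (r.tips_ahead is the distance from the TCP to the fingertips, in m); z points along the fingers, y is the line along which they close (so a half turn about z gives the same grasp; the last joint's range is limited). The gripper opens to 85 mm and grips with 20 to 120 N. Pads are 22 mm wide; open, the fingers measure 114 mm over their backs; the gripper's body (76 mm by 85 mm) begins 54 mm behind the grasp point. The pads swing forward as they close: fully open they stand 13 mm farther back than shut.
Start: joints at [-1.28, 0.477, 0.022, 1.555, -0.011, 1.109, -0.083], TCP at [0.262, 0.622, 0.218] pointing down, gripper open.
Joint ranges: [-2.96, 2.96], [-0.34, 2.1], [-1.41, 1.46], [0.24, 2.44], [-1.37, 4.51], [0.17, 1.92], [-2.96, 2.96]. Speed limits (rad/s): [2.39, 2.39, 3.14, 3.14, 3.14, 3.14, 3.14].

## Interface

Orientations are given as a rotation vector (axis times angle).
In Python, from bench import r gives the robot as it stands.
- The arm moves only by the tool move_arm, never from a script. Its argument "rows" is one flat list of numbers, 4 for each row, row after row: the shift along the tool's x, y, z in cm, then the turn about the tool's z in degrees. In form: [tx, ty, tz, twist, tx, ty, tz, twist, ...]. A call has 1 to 10 rows; each row is the pose to reach, as a shift and turn from the pose commanded when the call began, along the tool's axes at that moment; what a row does not reach only later rows make up. A row lasts 1/8 s, in which the tool goes at most 62.5 mm and 10.7 degrees, less where a joint would pass 70% of its speed; a pose out of reach is approached as far as the arm can. A call with a gripper value outside its range is refused whole. "fingers" is the opening, from 0 (shut) to 1 (fully open), set as the call begins (left out, the last holds). The fingers move at their own pace and stop on an object; "newtons" is the grip in N (left out, the last holds). Time passes only in rows, so rows that repeat a pose let the fingers close. It gives the time, the measured TCP pose, the force, the opening and the grip force at its end, in the units of the state.
- r.get_obs(): the state, without advancing time (a new reading comes with each control period).
- r.grab_frame(name): name is "side" or "top"; returns the picture (384x512x3 uint8, blue, green, red); there is no depth.
- r.camera_params(name): a dict with "fx", "fy", "cx", "cy" (pixels), "world_from_camera" (4x4, takes a point from camera to world coordinates). Camera axes: x right, y down, z forward; pixel columns grow to the right and rows downward; lengths in m; the calibration is good to about 2 mm. A picture is of the moment at which its call begins. camera_params takes no time and is no camera call.
- r.hand_in(): hands the job in; it is judged then, once.
The state is a dict: "clock": time; "joints": joint angles; "qvel": joint speeds; "tau": joint torques, N m; "tcp_pos": TCP position; "orientation": TCP orientation; "contact_force": force on the tool from outside, world axes, zero at the start; "moment": the same for the moment, N m; "grip_width": finger opening in m; "gripper_force": force on a finger pad.
Only numpy, scipy, OpenCV 4.12 (cv2) and the standard library are available. Lean on these libraries where they do the work, as an engineer would, in place of code of your own. Each camera call takes 0.05 s, during which the arm holds its last target. There are 200 camera calls.

## Working session

There is one attempt and no reset: what is moved stays moved. The work goes in short steps, Python scripts to look and compute and a tool call to move; the robot and the scene stay as the last step left them, time stands still between calls to the robot, and variables do not carry over. Pictures are saved under pics/ and viewed, at most 10 in all, crops included, and the job is handed in when it is done.

Besides the shell and the picture viewer there is one more tool, called after "Call:" as a command line: name --argument value ..., lists and objects as JSON in quotes. move_arm: Moves the arm, as the interface text tells. Its arguments: {"type":"object","properties":{"rows":{"type":"array"},"fingers":{"type":"number"},"newtons":{"type":"number"}},"required":["rows"]}

```bash
ls; mkdir -p pics
python3 - <<'E'
from bench import r
import cv2
for n in ("side","top"):
    cv2.imwrite(f"pics/{n}0.png",r.grab_frame(n)); c=r.camera_params(n); print({k:c[k] for k in("fx","fy","cx","cy")},c["world_from_camera"])
print(r.get_obs(), r.tips_ahead)
E
```

```text
pics
{'fx': 472.43709558861156, 'fy': 472.43709558861156, 'cx': 254.40664495790182, 'cy': 190.96934704326253} [[ 0.74930585 -0.41909794  0.51273546 -0.10311774]
 [-0.66205404 -0.45654218  0.59435148 -0.69737494]
 [-0.01500612 -0.78480963 -0.61955521  0.87431793]
 [ 0.          0.          0.          1.        ]]
{'fx': 427.25104829411913, 'fy': 427.25104829411913, 'cx': 249.42849032540667, 'cy': 195.5038604617612} [[-0.02573704 -0.98710021  0.15802149  0.37312945]
 [-0.99944069  0.028784    0.01702329  0.04262403]
 [-0.02135219 -0.15749497 -0.98728892  1.13235645]
 [ 0.          0.          0.          1.        ]]
{'clock': 0.1, 'joints': array([-1.28011299,  0.47771838,  0.02231516,  1.55634185, -0.01150527,
        1.10925894, -0.08307344]), 'qvel': array([-0.0003869 , -0.00254796,  0.00113186, -0.00351128, -0.00046146,
       -0.00063359, -0.00085666]), 'tau': array([ 3.47864305e-03, -5.97755313e+01,  1.61322791e+00, -2.81955940e+01,
        1.28035448e-02,  5.01174902e-03, -2.08934983e-05]), 'tcp_pos': array([0.26188445, 0.62154215, 0.2169263 ]), 'orientation': array([-6.22115377e-01, -3.07915422e+00,  2.48763898e-03]), 'contact_force': array([ 0.76265681, -0.42089158, -0.38119674]), 'moment': array([-0.03093324,  0.04789787, -0.01765077]), 'gripper_force': 0.0, 'grip_width': 0.08516937943947375} 0.014
```

View pics/top0.png

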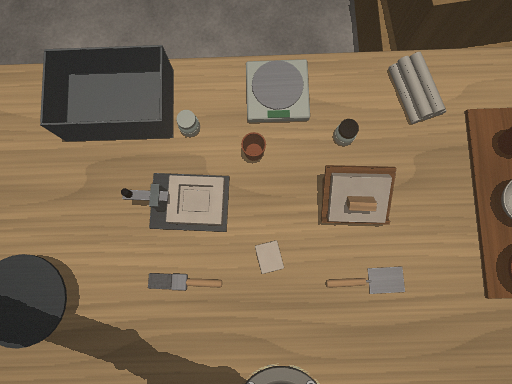

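View pics/side0.png

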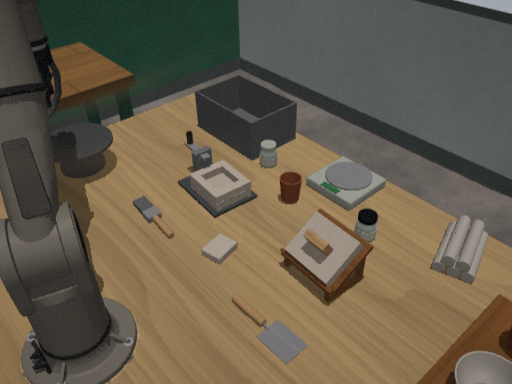

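The top image shows the mould stand at about (195,200) with its bolt and knob pointing left (+y), knob at (127,193). The rack with the cover is at (358,197). The side view shows both unobstructed. I'll crop both for corner picking.

Run:
```python
import cv2,numpy as np
t=cv2.imread("pics/top0.png"); s=cv2.imread("pics/side0.png")
def crop(im,x,y,w,h,k):return cv2.resize(im[y:y+h,x:x+w],None,fx=k,fy=k,interpolation=cv2.INTER_CUBIC)
a=np.vstack([crop(t,110,165,130,75,6)[:300*2]]);cv2.imwrite("pics/a.png",crop(t,110,165,130,75,6))
cv2.imwrite("pics/b.png",crop(t,310,155,100,80,7))
cv2.imwrite("pics/c.png",crop(s,170,120,100,96,6))
cv2.imwrite("pics/d.png",crop(s,272,200,110,98,6))
```

```text
(no output)
```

View pics/a.png

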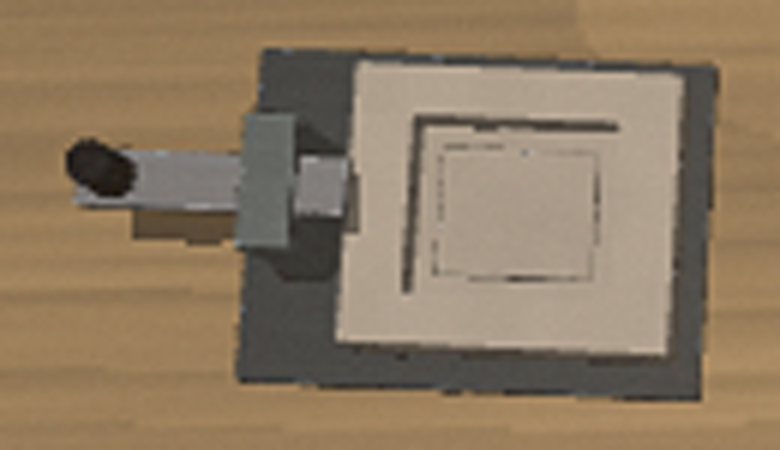

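View pics/b.png

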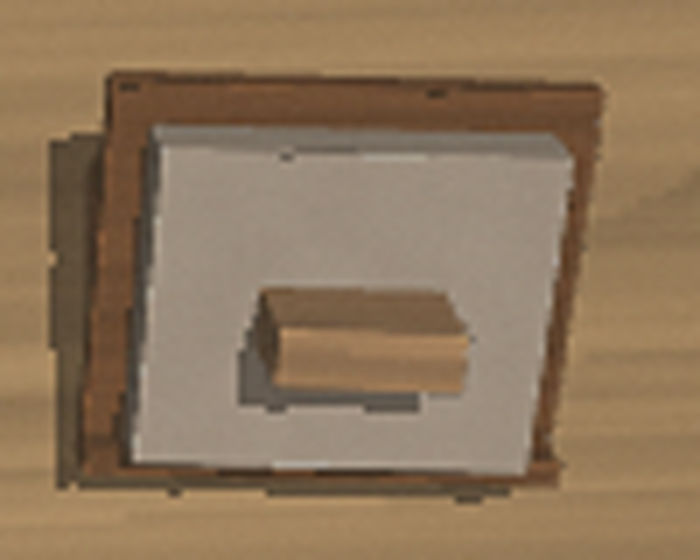

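View pics/c.png

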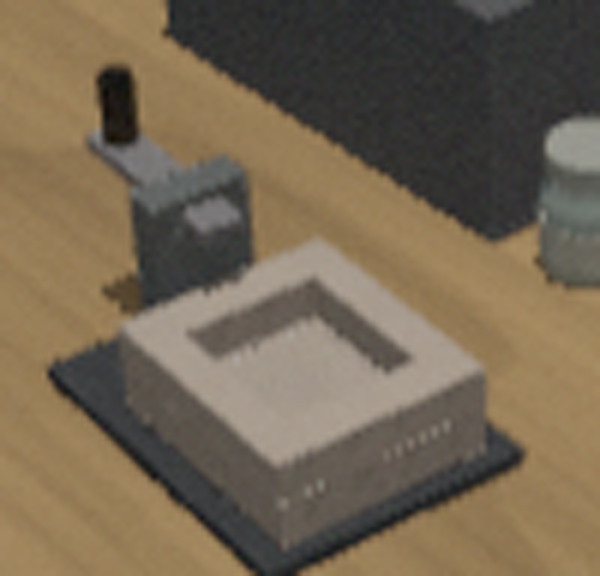

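View pics/d.png

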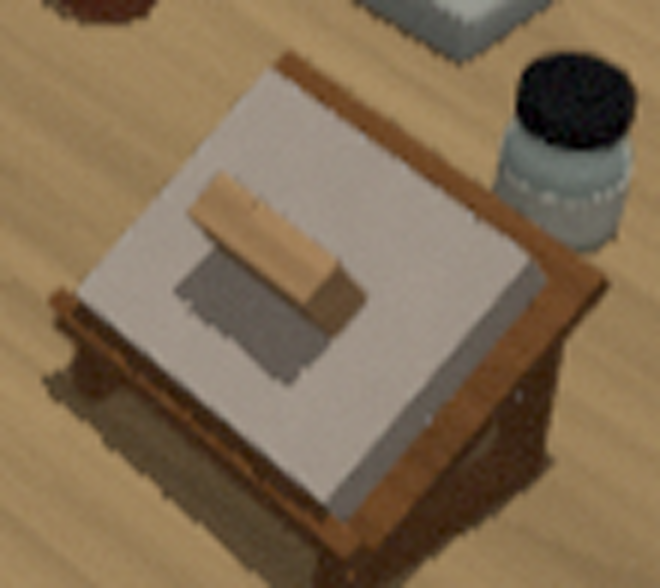

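Crops: the mould's top corners are at (357,62),(684,73),(668,355),(337,341) in a and (125,328),(318,240),(485,375),(282,465) in c. The cover and grip corners are clear in b and d, and the grip's top corner in d is at (218,170). The knob top is near (88,160) in a and (115,72) in c. I'll fit the poses from both views.

```bash
cat > h.py <<'E'
from bench import r
import numpy as np
from scipy.optimize import least_squares
from scipy.spatial.transform import Rotation as R
C={n:r.camera_params(n) for n in("side","top")}
def proj(n,P):
    c=C[n];T=np.linalg.inv(np.array(c["world_from_camera"]));p=np.atleast_2d(P)@T[:3,:3].T+T[:3,3]
    return np.c_[c["fx"]*p[:,0]/p[:,2]+c["cx"],c["fy"]*p[:,1]/p[:,2]+c["cy"]]
def px(l,o,k): return (np.array(l,float)+.5)/k-.5+np.array(o)
def sq(a,b,z): return np.array([[a,b,z],[a,-b,z],[-a,-b,z],[-a,b,z]])/1000   # +x+y,+x-y,-x-y,-x+y
def fit(obs,x0,pose):
    f=lambda x:np.concatenate([(proj(n,pose(x,M))-p).ravel() for n,M,p in obs])
    s=least_squares(f,x0,x_scale=.01,loss="soft_l1");e=f(s.x);print("x",s.x.round(4),"rms px",np.sqrt(np.mean(e**2)).round(2),"max",abs(e).max().round(2));return s.x
def yawpose(x,M): return M@R.from_euler("z",x[2]).as_matrix().T+[x[0],x[1],0]
def rackpose(x,M): return M@R.from_euler("zyx",x[3:]).as_matrix().T+x[:3]
E
python3 - <<'E'
from h import *
m=sq(60,70,60)
A=("top",m,px([(357,62),(684,73),(668,355),(337,341)],(110,165),6))
B=("side",m,px([(318,240),(485,375),(282,465),(125,328)],(170,120),6))
for o in([A],[B],[A,B]): f=fit(o,[.4,.15,0],yawpose)
k=np.array([[0,0,.139],[0,0,.099]])
K=[("top",k,px([(88,160),(115,178)],(110,165),6)),("side",k,px([(115,72),(122,138)],(170,120),6))]
for o in(K[:1],K[1:],K):
    q=fit(o,[.4,.3],lambda x,M:M+[x[0],x[1],0])
    d=q-f[:2];c,s=np.cos(f[2]),np.sin(f[2]);print("knob in fixture",c*d[0]+s*d[1],-s*d[0]+c*d[1])
s_,g=sq(60,70,26),sq(11,32,66)
A=[("top",s_,px([(157,147),(573,160),(527,473),(133,463)],(310,155),7)),("top",g,px([(280,327),(468,332),(464,390),(275,388)],(310,155),7))]
B=[("side",s_,px([(275,68),(533,262),(330,503),(78,295)],(272,200),6)),("side",g,px([(218,170),(338,260),(308,305),(188,212)],(272,200),6))]
for o in(A,B,A+B):
    x=fit(o,[.4,-.2,.08,0,-.56,0],rackpose);print("grip",rackpose(x,np.array([[0,0,.05]])))
E
```

```text
x [ 0.5398  0.2004 -0.0681] rms px 0.1 max 0.19
x [ 0.5384  0.1979 -0.0645] rms px 0.63 max 1.04
x [ 0.5396  0.1999 -0.0662] rms px 0.53 max 1.38
x [0.5507 0.3572] rms px 0.22 max 0.28
knob in fixture 0.0006491105047182304 0.15766119939605622
x [0.551  0.3576] rms px 0.12 max 0.15
knob in fixture 0.0009316371644334277 0.15809492102036002
x [0.5507 0.3573] rms px 0.18 max 0.29
knob in fixture 0.0007031492088212677 0.1577279104317796
x [ 0.5358 -0.2093  0.0681 -0.0625 -0.5439 -0.0388] rms px 0.24 max 0.54
grip [[ 0.50992438 -0.20759871  0.11081864]]
x [ 0.5355 -0.2079  0.0716 -0.0769 -0.5586 -0.0525] rms px 0.46 max 0.97
grip [[ 0.50904103 -0.20571633  0.11394932]]
x [ 0.5352 -0.2082  0.0719 -0.0661 -0.5491 -0.0421] rms px 0.42 max 1.21
grip [[ 0.50909015 -0.20638819  0.11451598]]
```

```bash
cat >> h.py <<'E'
def rel(p,ydir=None):
    "shift (cm, tool axes) to world TCP p and twist (deg) bringing tool y along +-ydir (world yaw)"
    o=r.get_obs();Q=R.from_rotvec(o["orientation"]).as_matrix()
    t=Q.T@(np.array(p)-o["tcp_pos"])*100
    y=Q[:,1];tw=None
    if ydir is not None:
        d=Q.T@[np.cos(ydir),np.sin(ydir),0];a=np.degrees(np.arctan2(-d[0],d[1]));tw=((a+90)%180-90).round(2)
    print("shift",t.round(2),"twist",tw,"| tool x",Q[:,0].round(3),"y",y.round(3),"z",Q[:,2].round(4));return t,tw
def zy(x,M): return M@R.from_euler("ZY",x[3:]).as_matrix().T+x[:3]
E
python3 - <<'E'
from h import *
s_,g=sq(60,70,26),sq(11,32,66)
A=[("top",s_,px([(157,147),(573,160),(527,473),(133,463)],(310,155),7)),("top",g,px([(280,327),(468,332),(464,390),(275,388)],(310,155),7))]
B=[("side",s_,px([(275,68),(533,262),(330,503),(78,295)],(272,200),6)),("side",g,px([(218,170),(338,260),(308,305),(188,212)],(272,200),6))]
for o in(A,B,A+B):
    x=fit(o,[.53,-.2,.08,0,-.56],zy);print("grip",zy(x,np.array([[0,0,.05]])))
rel([.5507,.3573,.20],-.067); rel([.5507,.3573,.12],-.067)
E
```

```text
x [ 0.5357 -0.2088  0.0688 -0.0519 -0.5448] rms px 0.24 max 0.55
grip [[ 0.50981747 -0.20744957  0.11160801]]
x [ 0.5375 -0.2059  0.0693 -0.059  -0.5606] rms px 0.48 max 1.05
grip [[ 0.51092167 -0.20433574  0.11163054]]
x [ 0.5352 -0.2079  0.0719 -0.0538 -0.5506] rms px 0.43 max 1.3
grip [[ 0.50909771 -0.20644585  0.11451297]]
shift [-36.87 -13.14   1.72] twist 70.99 | tool x [-0.922  0.388 -0.   ] y [ 0.388  0.922 -0.002] z [-5.0e-04 -1.5e-03 -1.0e+00]
shift [-36.87 -13.12   9.72] twist 70.99 | tool x [-0.922  0.388 -0.   ] y [ 0.388  0.922 -0.002] z [-5.0e-04 -1.5e-03 -1.0e+00]
```

Call:
move_arm --rows '[-5.3, -1.9, 0.2, 10.1, -10.6, -3.8, 0.5, 20.3, -15.8, -5.6, 0.7, 30.4, -21.1, -7.5, 1, 40.6, -26.4, -9.4, 1.2, 50.7, -31.6, -11.3, 1.5, 60.9, -36.87, -13.14, 1.7, 71, -36.87, -13.14, 1.7, 71, -36.87, -13.14, 1.7, 71, -36.87, -13.14, 1.7, 71]' --fingers 0.45 --newtons 50

```text
clock: 1.35
tcp_pos: [0.5495, 0.3594, 0.2005]
orientation: [-2.291, -2.149, 0.001]
contact_force: [-0.1, -0.2, 0.7]
grip_width: 0.0388
gripper_force: 0.0
```

Run:
```python
from h import *
print(r.get_obs()["grip_width"],r.get_obs()["joints"].round(2));rel([.5507,.3573,.122],-.067)
```

```text
0.03875295394952275 [-0.94  0.48  0.37  1.64 -0.2   1.06 -0.57]
shift [-0.2   0.14  7.85] twist 0.17 | tool x [0.064 0.998 0.   ] y [ 0.998 -0.064 -0.001] z [-1.e-03  5.e-04 -1.e+00]
```

Call:
move_arm --rows '[-0.2, 0.1, 2, 0, -0.2, 0.1, 4, 0, -0.2, 0.1, 5.5, 0, -0.2, 0.1, 7, 0, -0.2, 0.1, 7.85, 0, -0.2, 0.1, 7.85, 0, -0.2, 0.1, 7.85, 0]'

```text
clock: 2.22
tcp_pos: [0.5522, 0.3559, 0.1228]
orientation: [2.295, 2.145, 0.002]
contact_force: [1.0, 0.2, -0.8]
grip_width: 0.0383
gripper_force: 0.0
```

Call:
move_arm --rows '[0, 0, 0, 0, 0, 0, 0, 0, 0, 0, 0, 0, 0, 0, 0, 0, 0, 0, 0, 0, 0, 0, 0, 0]' --fingers 0 --newtons 50

```text
clock: 2.98
tcp_pos: [0.549, 0.3563, 0.1231]
orientation: [-2.291, -2.144, 0.005]
contact_force: [-8.5, -0.6, 8.4]
grip_width: 0.0135
gripper_force: 48.8
```

Call:
move_arm --rows '[0.5, 0, 0, 0, 1, 0, 0, 0, 1.5, 0, 0, 0, 2, 0, 0, 0, 2.4, 0, 0, 0, 2.7, 0, 0, 0, 2.9, 0, 0, 0, 2.9, 0, 0, 0]'

```text
clock: 3.98
tcp_pos: [0.551, 0.3844, 0.1231]
orientation: [-2.292, -2.145, 0.007]
contact_force: [-9.7, -3.5, 9.8]
grip_width: 0.0131
gripper_force: 49.0
```

Run:
```python
from h import *
import cv2
o=r.get_obs();print(o["tcp_pos"],o["contact_force"],o["grip_width"])
t=r.grab_frame("top");s=r.grab_frame("side")
f=lambda i,x,y,w,h,k:cv2.resize(i[y:y+h,x:x+w],None,fx=k,fy=k,interpolation=cv2.INTER_CUBIC)
cv2.imwrite("pics/e.png",np.hstack([f(t,90,160,130,130,3),f(s,140,90,130,130,3)]))
```

```text
[0.55101226 0.38435187 0.12309097] [-9.70468149 -3.50536608  9.76482287] 0.013126460444857666
```

View pics/e.png

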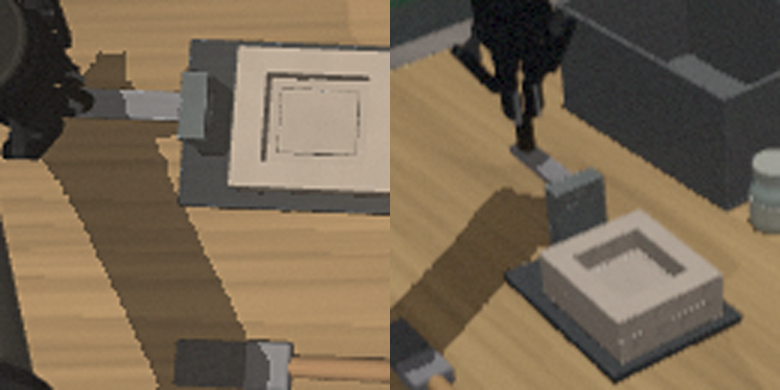

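The view shows the bolt drawn nearly flush with the pillar, with the knob held in the fingers. I'll pull on until the stop is felt.

Call:
move_arm --rows '[0.2, 0, 0, 0, 0.3, 0, 0, 0, 0.4, 0, 0, 0, 0.4, 0, 0, 0]'

```text
clock: 4.58
tcp_pos: [0.551, 0.3845, 0.123]
orientation: [-2.296, -2.143, 0.015]
contact_force: [-13.1, -12.0, 15.9]
grip_width: 0.013
gripper_force: 49.9
```

Call:
move_arm --rows '[-0.2, 0, 0, 0, -0.2, 0, 0, 0, -0.2, 0, 0, 0, -0.2, 0, 0, 0, -0.2, 0, -3, 0, -0.2, 0, -6, 0, -0.2, 0, -10, 0, -0.2, 0, -12, 0, -0.2, 0, -12, 0]' --fingers 0.5

```text
clock: 5.7
tcp_pos: [0.5545, 0.3871, 0.2435]
orientation: [2.295, 2.146, 0.004]
contact_force: [-0.8, 0.0, -0.9]
grip_width: 0.0425
gripper_force: 0.0
```

Run:
```python
from h import *
print(r.get_obs()["joints"].round(2));rel([.510,-.206,.25],-.055+np.pi/2)
```

```text
[-0.97  0.48  0.38  1.55 -0.19  1.15 -0.61]
shift [-59.48  -0.46  -0.77] twist 89.31 | tool x [0.067 0.998 0.002] y [ 0.998 -0.067  0.002] z [ 0.002   0.0018 -1.    ]
```

Call:
move_arm --rows '[-6, -0.05, -0.1, 9, -12, -0.1, -0.2, 18, -18, -0.15, -0.2, 27, -24, -0.2, -0.3, 36, -30, -0.25, -0.4, 45, -36, -0.3, -0.5, 54, -42, -0.35, -0.5, 63, -48, -0.4, -0.6, 72, -54, -0.43, -0.7, 81, -59.5, -0.46, -0.8, 89.3]' --fingers 1

```text
clock: 6.95
tcp_pos: [0.5079, -0.2082, 0.2488]
orientation: [-3.14, 0.094, 0.003]
contact_force: [0.7, 0.4, 0.4]
grip_width: 0.0855
gripper_force: 0.0
```

Call:
move_arm --rows '[0, 0, 0, 0, 0, 0, 0, 0, 0, 0, 0, 0]'

```text
clock: 7.32
tcp_pos: [0.5094, -0.2047, 0.2495]
orientation: [-3.14, 0.081, 0.002]
contact_force: [-0.1, -0.3, 0.5]
grip_width: 0.0853
gripper_force: 0.0
```

Run:
```python
from h import *
print(r.get_obs()["joints"].round(2),r.get_obs()["grip_width"]);rel([.5095,-.206,.110],-.055+np.pi/2)
```

```text
[-0.45  0.32  0.9   1.86 -0.29  1.09 -1.06] 0.0853224580199367
shift [ 0.03  0.14 13.95] twist 0.19 | tool x [ 0.999 -0.052 -0.001] y [-0.052 -0.999 -0.001] z [-1.3e-03  8.0e-04 -1.0e+00]
```

Call:
move_arm --rows '[0, 0.1, 4, 0.2, 0, 0.1, 8, 0.2, 0, 0.1, 10, 0.2, 0, 0.1, 11.5, 0.2, 0, 0.1, 12.6, 0.2, 0, 0.1, 13.4, 0.2, 0, 0.1, 14.1, 0.2, 0, 0.1, 14.1, 0.2, 0, 0.1, 14.1, 0.2]'

```text
clock: 8.45
tcp_pos: [0.5094, -0.2079, 0.1096]
orientation: [3.14, -0.092, 0.001]
contact_force: [0.3, -1.2, -0.2]
grip_width: 0.0852
gripper_force: 0.0
```

Run:
```python
from h import *
import cv2
o=r.get_obs();print(o["tcp_pos"],o["contact_force"],o["grip_width"])
t=r.grab_frame("top");s=r.grab_frame("side")
f=lambda i,x,y,w,h,k:cv2.resize(i[y:y+h,x:x+w],None,fx=k,fy=k,interpolation=cv2.INTER_CUBIC)
cv2.imwrite("pics/f.png",np.hstack([f(t,310,150,100,100,4),f(s,272,190,100,100,4)]))
```

```text
[ 0.50943511 -0.20785114  0.1096183 ] [ 0.28026484 -1.16610351 -0.15190647] 0.0851931378959007
```

View pics/f.png

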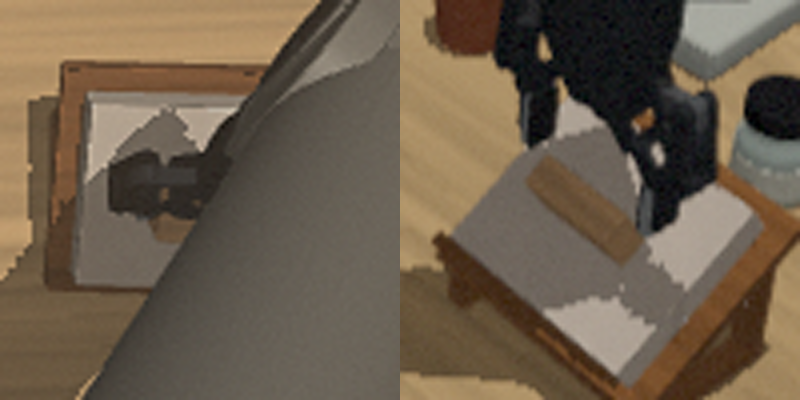

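The fingers straddle the bar: tips are at about (540,145) and (650,230) in the side crop, and the bar's ends at (535,160) and (640,245). I'll check the tip height by projection.

Run:
```python
from h import *
for y in(.0425,-.0425):
  for z in(.0956,.1086):
    P=[[.5094+d,-.208+y,z] for d in(-.011,.011)]
    print(y,z,((proj("side",P)-[272,190]+.5)*4+[400,0]).round())
x=[.5352,-.2079,.0712,-.054,-.555]
print("bar top",((proj("side",zy(x,sq(11,32,66)))-[272,190]+.5)*4+[400,0]).round())
```

```text
0.0425 0.0956 [[520. 204.]
 [546. 187.]]
0.0425 0.1086 [[521. 188.]
 [547. 171.]]
-0.0425 0.0956 [[630. 283.]
 [656. 264.]]
-0.0425 0.1086 [[631. 267.]
 [658. 248.]]
bar top [[550. 155.]
 [630. 216.]
 [605. 246.]
 [525. 184.]]
```

Call:
move_arm --rows '[0, 0, 0, 0, 0, 0, 0, 0, 0, 0, 0, 0, 0, 0, 0.2, 0, 0, 0, 0.3, 0, 0, 0, 0.3, 0]' --fingers 0.86 --newtons 30

```text
clock: 9.3
tcp_pos: [0.5091, -0.2077, 0.1062]
orientation: [-3.14, 0.092, 0.0]
contact_force: [0.2, 0.2, 0.6]
grip_width: 0.0738
gripper_force: 0.0
```

Call:
move_arm --rows '[0, 0, 0.1, 0, 0, 0, 0.2, 0, 0, 0, 0.3, 0, 0, 0, 0.3, 0]'

```text
clock: 9.8
tcp_pos: [0.5091, -0.2076, 0.1032]
orientation: [-3.14, 0.092, 0.0]
contact_force: [-0.0, 0.6, 0.2]
grip_width: 0.0736
gripper_force: 0.0
```

Call:
move_arm --rows '[0, 0, 0.1, 0, 0, 0, 0.2, 0, 0, 0, 0.3, 0, 0, 0, 0.3, 0]'

```text
clock: 10.3
tcp_pos: [0.5091, -0.2077, 0.1002]
orientation: [3.14, -0.092, -0.0]
contact_force: [-0.2, -0.1, 0.8]
grip_width: 0.0733
gripper_force: 0.0
```

Call:
move_arm --rows '[0, 0, 0, 0, 0, 0, 0, 0, 0, 0, 0, 0, 0, 0, 0, 0, 0, 0, 0, 0, 0, 0, 0, 0]' --fingers 0 --newtons 30

```text
clock: 11.05
tcp_pos: [0.5093, -0.2064, 0.1005]
orientation: [-3.138, 0.091, 0.0]
contact_force: [-1.3, 4.5, 5.4]
grip_width: 0.0634
gripper_force: 32.5
```

Width 63.4 mm, so the bar is held. I'll lift gently, with a slight shift away from the ledge (+x).

Call:
move_arm --rows '[0, 0, -0.2, 0, 0, 0, -0.5, 0, 0, 0, -0.9, 0, 0.1, 0, -1.4, 0, 0.1, 0, -2, 0, 0.1, 0, -2.6, 0, 0.1, 0, -3.2, 0, 0.1, 0, -3.2, 0]' --newtons 40

```text
clock: 12.05
tcp_pos: [0.5106, -0.2079, 0.1329]
orientation: [3.14, -0.092, 0.002]
contact_force: [0.8, 0.1, -4.9]
grip_width: 0.0627
gripper_force: 45.0
```

Call:
move_arm --rows '[0, 0, -1, 0, 0, 0, -2.5, 0, 0, 0, -4, 0, 0, 0, -6, 0, 0, 0, -8, 0, 0, 0, -9, 0, 0, 0, -9, 0, 0, 0, -9, 0]'

```text
clock: 13.05
tcp_pos: [0.5097, -0.2074, 0.2217]
orientation: [-3.14, 0.092, 0.002]
contact_force: [-0.2, 0.1, -4.0]
grip_width: 0.0625
gripper_force: 45.5
```

Run:
```python
from h import *
import cv2
o=r.get_obs();print(o["tcp_pos"],o["contact_force"],o["moment"],o["grip_width"])
t=r.grab_frame("top");s=r.grab_frame("side")
f=lambda i,x,y,w,h,k:cv2.resize(i[y:y+h,x:x+w],None,fx=k,fy=k,interpolation=cv2.INTER_CUBIC)
cv2.imwrite("pics/g.png",f(s,250,130,130,150,4)); cv2.imwrite("pics/gt.png",t)
```

```text
[ 0.50974959 -0.20738313  0.22169094] [-0.23839977  0.10721956 -3.99496933] [-0.01855764  0.09710744  0.01808292] 0.06247226105761167
```

View pics/g.png

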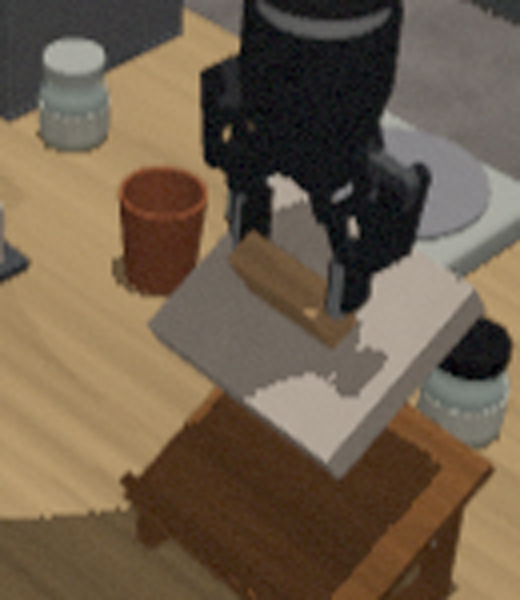

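The cover is in the grip and clear of the rack, still tilted. Its top-face corners in this crop are left (150,325), bottom (337,462) and right (480,290). I'll estimate the tilt.

Run:
```python
from h import *
M=sq(60,70,26)[[3,2,1]]
p=px([(150,325),(337,462),(480,290)],(250,130),4)
fit([("side",M,p)],[.535,-.208,.19,-.054,-.4],zy)
x=fit([("side",M,p)],[.535,-.208,.19,-.4],lambda x,M:zy(np.r_[x[:3],-.054,x[3]],M))
w=fit([("side",M,p)],[-.4,.05],lambda x,M:zy([0,0,0,-.054,x[0]],M-[0,0,x[1]])+[.5097,-.2074,.235])
```

```text
x [ 0.5415 -0.2068  0.1844 -0.0261 -0.5046] rms px 0.35 max 0.55
x [ 0.5393 -0.2097  0.1888 -0.5414] rms px 0.55 max 1.18
x [-0.5695  0.055 ] rms px 0.7 max 1.4
```

Call:
move_arm --rows '[0, 0, 0, 0, 0, 0, 0, 0, 0, 0, 0, 0, 0, 0, 0, 0]' --newtons 22

```text
clock: 13.65
tcp_pos: [0.5102, -0.2078, 0.2223]
orientation: [3.14, -0.092, -0.0]
contact_force: [-0.5, 0.4, -4.4]
grip_width: 0.0626
gripper_force: 45.5
```

Run:
```python
from h import *
import cv2
o=r.get_obs();print(o["moment"],o["contact_force"])
s=r.grab_frame("side");p=cv2.imread("pics/g.png");q=cv2.resize(s[130:280,250:380],None,fx=4,fy=4,interpolation=cv2.INTER_CUBIC)
print("diff",(cv2.absdiff(p,q).max(2)>40).sum())
F=[.5396,.1999,-.067];c,s_=np.cos(F[2]),np.sin(F[2])
rel([F[0]-.035*c,F[1]-.035*s_,.2217],F[2]+np.pi/2)
```

```text
[0.04059906 0.05523414 0.0061639 ] [-0.5086328   0.42873099 -4.38065187]
diff 465
shift [ -2.95 -40.9    0.06] twist 0.49 | tool x [ 0.998 -0.058  0.   ] y [-0.058 -0.998  0.   ] z [ 0. -0. -1.]
```

Call:
move_arm --rows '[-0.1, -1.5, 0, 0, -0.3, -5, 0, 0, -0.6, -10, 0, 0.1, -1, -15, 0, 0.2, -1.4, -20, 0, 0.3, -1.8, -25, 0, 0.4, -2.2, -30, 0, 0.5, -2.6, -35, 0, 0.5, -2.9, -39, 0, 0.5, -2.95, -40.9, 0, 0.5]' --fingers 0 --newtons 25

```text
clock: 14.95
tcp_pos: [0.5035, 0.2061, 0.2221]
orientation: [-3.139, 0.098, 0.001]
contact_force: [0.2, 0.2, -4.0]
grip_width: 0.063
gripper_force: 45.4
```

Call:
move_arm --rows '[0, 0, 0, 0, 0, 0, 0, 0, 0, 0, 3, 0, 0, 0, 5, 0, 0, 0, 6.5, 0, 0, 0, 7.5, 0, 0, 0, 8, 0, 0, 0, 8, 0]'

```text
clock: 15.95
tcp_pos: [0.5048, 0.2022, 0.1424]
orientation: [-3.14, 0.106, -0.0]
contact_force: [0.2, 0.6, -4.1]
grip_width: 0.0626
gripper_force: 45.3
```

Run:
```python
from h import *
import cv2
o=r.get_obs();print(o["tcp_pos"],o["moment"],o["contact_force"],o["gripper_force"])
F=[.5396,.1999,-.067];c,s_=np.cos(F[2]),np.sin(F[2])
rel([F[0]-.035*c,F[1]-.035*s_,.121],F[2]+np.pi/2)
s=r.grab_frame("side");t=r.grab_frame("top")
f=lambda i,x,y,w,h,k:cv2.resize(i[y:y+h,x:x+w],None,fx=k,fy=k,interpolation=cv2.INTER_CUBIC)
cv2.imwrite("pics/h.png",np.hstack([f(s,165,80,100,144,4),f(t,140,140,100,144,4)]))
```

```text
[0.50480604 0.20216599 0.14238079] [0.03068373 0.08734701 0.00035487] [ 0.15830104  0.57978064 -4.11184362] 45.32552719116211
shift [-0.01 -0.01  2.14] twist -0.03 | tool x [ 0.998 -0.067  0.   ] y [-0.067 -0.998 -0.   ] z [ 1.e-04  0.e+00 -1.e+00]
```

View pics/h.png

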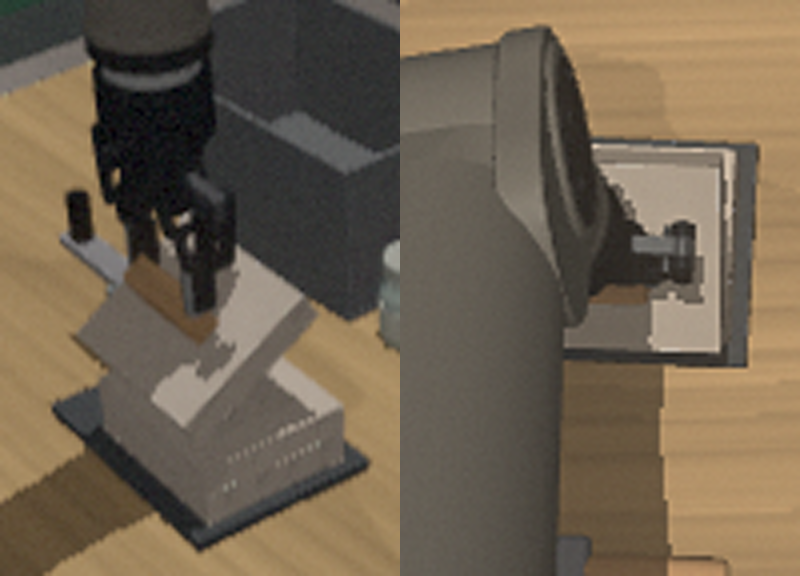

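The cover is tilted above the mould. Its top-face corners in the side crop are (78,335), (187,428) and (315,312). In the top half the right-hand corners are (722,165) and (720,353).

Run:
```python
from h import *
M=sq(60,70,26)
A=("side",M[[3,2,1]],px([(78,335),(187,428),(315,312)],(165,80),4)); B=("top",M[[1,2]],px([(322,165),(320,353)],(140,140),4))
for o in([A],[A,B]):
    x=fit(o,[.535,.2,.11,-.5],lambda x,M:zy(np.r_[x[:3],-.067,x[3]],M))
    F=[.5396,.1999];d=x[:2]-F;c,s=np.cos(-.067),np.sin(-.067);print("centre in fixture",c*d[0]+s*d[1],-s*d[0]+c*d[1])
    print("low edge z,fx",zy(np.r_[x[:3],-.067,x[3]],np.array([[-.06,0,0]])))
```

```text
x [ 0.5371  0.2073  0.0963 -0.4061] rms px 0.12 max 0.23
centre in fixture -0.002956694622044256 0.00723022311715069
low edge z,fx [[0.48213642 0.21100231 0.07255236]]
x [ 0.5307  0.1995  0.1037 -0.4208] rms px 0.53 max 1.41
centre in fixture -0.008852355782719527 -0.0010306437324375953
low edge z,fx [[0.47605485 0.20313095 0.07918162]]
```

Call:
move_arm --rows '[0, 0, 0.5, 0, 0, 0, 1, 0, 0, 0, 1.4, 0, 0, 0, 1.6, 0, 0, 0, 1.7, 0, 0, 0, 1.7, 0]'

```text
clock: 16.8
tcp_pos: [0.5047, 0.2022, 0.1253]
orientation: [3.14, -0.106, 0.0]
contact_force: [-0.0, -0.7, -5.2]
grip_width: 0.0629
gripper_force: 45.4
```

Call:
move_arm --rows '[0, 0, 0.1, 0, 0, 0, 0.2, 0, 0, 0, 0.3, 0, 0, 0, 0.3, 0]'

```text
clock: 17.3
tcp_pos: [0.5046, 0.2023, 0.1222]
orientation: [3.14, -0.106, -0.0]
contact_force: [-0.4, 0.2, -4.0]
grip_width: 0.0627
gripper_force: 45.4
```

Call:
move_arm --rows '[0, 0, 0.1, 0, 0, 0, 0.2, 0, 0, 0, 0.2, 0]'

```text
clock: 17.68
tcp_pos: [0.5046, 0.2023, 0.1202]
orientation: [3.14, -0.105, -0.0]
contact_force: [0.7, -0.6, -4.1]
grip_width: 0.0632
gripper_force: 45.4
```

Call:
move_arm --rows '[0, 0, 0.1, 0, 0, 0, 0.2, 0, 0, 0, 0.2, 0]'

```text
clock: 18.05
tcp_pos: [0.5046, 0.2022, 0.1182]
orientation: [3.14, -0.106, -0.0]
contact_force: [-0.8, -0.7, -5.0]
grip_width: 0.063
gripper_force: 45.4
```

Call:
move_arm --rows '[0, 0, -0.5, 0, 0, 0, -1, 0, 0.6, 0, -1, 0, 1.2, 0, -1, 0, 1.4, 0, -0.6, 0, 1.4, 0, -0.2, 0, 1.4, 0, 0, 0, 1.4, 0, 0, 0]'

```text
clock: 19.05
tcp_pos: [0.5184, 0.2012, 0.118]
orientation: [3.14, -0.105, -0.001]
contact_force: [0.2, -0.0, -4.3]
grip_width: 0.063
gripper_force: 45.4
```

Call:
move_arm --rows '[0, 0, 0.1, 0, 0, 0, 0.2, 0, 0, 0, 0.2, 0]'

```text
clock: 19.42
tcp_pos: [0.5196, 0.2013, 0.1171]
orientation: [-3.139, 0.106, -0.003]
contact_force: [0.4, -1.4, 4.9]
grip_width: 0.0626
gripper_force: 46.2
```

Call:
move_arm --rows '[0.2, 0, 0.1, 0, 0.4, 0, 0.2, 0, 0.6, 0, 0.3, 0, 0.8, 0, 0.4, 0, 1.0, 0, 0.55, 0, 1.0, 0, 0.55, 0]'

```text
clock: 20.18
tcp_pos: [0.5311, 0.2005, 0.1124]
orientation: [-3.139, 0.107, -0.007]
contact_force: [1.5, -2.1, 9.0]
grip_width: 0.0627
gripper_force: 46.9
```

Call:
move_arm --rows '[0.15, 0, 0.1, 0, 0.3, 0, 0.2, 0, 0.5, 0, 0.35, 0, 0.65, 0, 0.5, 0, 0.65, 0, 0.5, 0]'

```text
clock: 20.8
tcp_pos: [0.5388, 0.2, 0.1081]
orientation: [-3.138, 0.107, -0.011]
contact_force: [3.8, -2.2, 9.9]
grip_width: 0.063
gripper_force: 47.5
```

Run:
```python
from h import *
import cv2
o=r.get_obs();print(o["tcp_pos"],o["contact_force"],o["moment"])
cv2.imwrite("pics/s1.png",r.grab_frame("side"))
g=cv2.cvtColor(cv2.imread("pics/s1.png"),6)
l=cv2.createLineSegmentDetector().detect(cv2.resize(g[125:220,165:275],None,fx=3,fy=3,interpolation=cv2.INTER_CUBIC))[0][:,0]
for a in l:
    if np.hypot(a[0]-a[2],a[1]-a[3])>45: print((a/3+[165,125,165,125]).round(1))
# predicted top-face edge corners for level and tilted
for th in(0,.1,.2,.3):
    piv=o["tcp_pos"]+[0,0,.013]
    print(th,proj("side",zy([0,0,0,-.067,-th],sq(60,70,26)-[0,0,.05])+piv)[1:].round(1).tolist())
```

```text
[0.53883245 0.20004062 0.10806822] [ 3.76877418 -2.22282249  9.9284424 ] [-0.43353286 -0.51024516  0.09271309]
[214.7 218.1 177.7 183.1]
[256.4 197.5 214.7 217.8]
[217.8 190.3 250.1 164.3]
[191.6 150.9 179.6 140.7]
[182.1 140.7 194.5 150.9]
[195.  191.3 210.4 205. ]
[214.9 215.5 230.7 207.8]
0 [[250.4, 170.3], [214.9, 186.6], [187.8, 163.4]]
0.1 [[251.0, 168.2], [215.9, 188.0], [188.8, 164.7]]
0.2 [[251.3, 166.2], [217.1, 189.1], [190.0, 165.9]]
0.3 [[251.5, 164.2], [218.3, 190.1], [191.3, 166.9]]
```

Call:
move_arm --rows '[0.2, 0, 0.1, 0, 0.4, 0, 0.2, 0, 0.6, 0, 0.35, 0, 0.8, 0, 0.5, 0, 0.9, 0, 0.6, 0, 0.9, 0, 0.6, 0]'

```text
clock: 21.6
tcp_pos: [0.5478, 0.1994, 0.1019]
orientation: [-3.138, 0.107, -0.011]
contact_force: [3.9, -1.8, 8.1]
grip_width: 0.063
gripper_force: 47.8
```

```bash
cat >> h.py <<'E'
def look(ths):
    import cv2
    o=r.get_obs();print(o["tcp_pos"].round(4),o["contact_force"].round(1),o["moment"].round(2))
    g=cv2.cvtColor(r.grab_frame("side"),6)
    l=cv2.createLineSegmentDetector().detect(cv2.resize(g[125:220,165:275],None,fx=3,fy=3,interpolation=cv2.INTER_CUBIC))[0][:,0]
    for a in l:
        if np.hypot(a[0]-a[2],a[1]-a[3])>40: print((a/3+[165,125,165,125]).round(1))
    for th in ths:
        piv=o["tcp_pos"]+[0,0,.0145]
        print(th,proj("side",zy([0,0,0,-.067,-th],sq(60,70,26)-[0,0,.05])+piv)[1:].round(1).tolist())
E
python3 -c "
from h import *
look((0,.1,.2))"
```

```text
[0.5478 0.1994 0.1019] [ 3.9 -1.8  8.1] [-0.47 -0.62 -0.05]
[214.7 218.1 177.7 183.1]
[256.4 197.5 214.3 218. ]
[218.6 189.7 252.  167.1]
[190.4 187.1 209.6 204.2]
[191.6 150.9 179.9 140.9]
[180.5 139.5 194.3 150.7]
[214.3 215.8 243.4 201.6]
[203.7 205.1 214.4 215.2]
0 [[253.0, 170.5], [217.8, 186.7], [190.6, 163.6]]
0.1 [[253.5, 168.4], [218.8, 188.1], [191.6, 164.9]]
0.2 [[253.9, 166.4], [219.9, 189.2], [192.8, 166.1]]
```

Call:
move_arm --rows '[0.2, 0, 0.15, 0, 0.4, 0, 0.3, 0, 0.55, 0, 0.45, 0, 0.7, 0, 0.6, 0, 0.85, 0, 0.75, 0, 0.85, 0, 0.75, 0]'

```text
clock: 22.4
tcp_pos: [0.5563, 0.1988, 0.0944]
orientation: [-3.138, 0.107, -0.011]
contact_force: [4.7, -2.2, 8.4]
grip_width: 0.0632
gripper_force: 48.4
```

```bash
python3 -c "
from h import *
look((0,.05,.1))"
```

```text
[0.5563 0.1988 0.0944] [ 4.7 -2.2  8.4] [-0.46 -0.64 -0.05]
[214.5 217.9 177.7 183.1]
[256.4 197.5 214.7 217.8]
[222.9 187.3 241.4 177.2]
[193.9 190.2 209.5 204.2]
[191.4 150.7 179.9 140.9]
[180.5 139.5 194.3 150.7]
[203.3 205.  214.4 215.2]
[215.1 215.3 228.3 208.9]
[231.3 204.1 246.2 196.7]
0 [[255.4, 171.5], [220.6, 187.7], [193.4, 164.7]]
0.05 [[255.7, 170.5], [221.1, 188.4], [193.9, 165.3]]
0.1 [[256.0, 169.5], [221.5, 189.0], [194.4, 166.0]]
```

Call:
move_arm --rows '[0.15, 0, 0.15, 0, 0.3, 0, 0.3, 0, 0.35, 0, 0.45, 0, 0.35, 0, 0.5, 0, 0.35, 0, 0.5, 0]'

```text
clock: 23.08
tcp_pos: [0.5608, 0.1986, 0.0898]
orientation: [-3.138, 0.107, -0.014]
contact_force: [6.1, -2.6, 8.0]
grip_width: 0.0628
gripper_force: 48.9
```

```bash
python3 -c "
from h import *
look((0,.05))"
```

```text
[0.5608 0.1986 0.0898] [ 6.1 -2.6  8. ] [-0.39 -1.02  0.04]
[214.7 218.2 203.1 206.9]
[256.2 197.6 214.7 217.8]
[202.4 206.4 180.3 185.5]
[192.8 164.8 190.9 150.9]
[219.6 189.1 237.6 180.4]
[190.7 187.3 207.4 202.6]
[191.6 150.9 179.9 140.9]
[182.1 140.8 194.3 150.7]
[203.6 205.1 214.3 215.3]
[214.8 215.6 239.5 203.4]
0 [[256.7, 172.2], [222.0, 188.4], [194.8, 165.4]]
0.05 [[257.0, 171.2], [222.5, 189.1], [195.3, 166.1]]
```

Call:
move_arm --rows '[0, 0, 0.1, 0, 0, 0, 0.2, 0, 0, 0, 0.3, 0, 0, 0, 0.4, 0, 0, 0, 0.4, 0]'

```text
clock: 23.75
tcp_pos: [0.5618, 0.1985, 0.0886]
orientation: [-3.136, 0.108, -0.016]
contact_force: [0.1, -3.5, 32.1]
grip_width: 0.0628
gripper_force: 51.5
```

```bash
python3 -c "
from h import *
look((0,.05))"
```

```text
[0.5618 0.1985 0.0886] [ 0.1 -3.5 32.1] [-1.16  0.59  0.1 ]
[214.6 218.3 203.1 206.9]
[256.5 197.4 214.7 217.8]
[202.4 206.3 180.5 185.7]
[190.7 187.2 207.9 202.9]
[191.6 150.9 179.9 140.9]
[180.5 139.5 194.3 150.7]
[203.4 204.9 214.1 215. ]
[225.8 210.1 243.6 201.6]
0 [[256.9, 172.4], [222.3, 188.6], [195.2, 165.6]]
0.05 [[257.2, 171.4], [222.8, 189.3], [195.6, 166.3]]
```

Call:
move_arm --rows '[0, 0, -0.4, 0, 0, 0, -0.8, 0, 0, 0, -1.2, 0, 0, 0, -1.6, 0, -0.5, 0, -1.6, 0, -1, 0, -1.6, 0, -1.6, 0, -1.6, 0, -2.2, 0, -1.6, 0, -2.2, 0, -1.6, 0, -2.2, 0, -1.6, 0]'

```text
clock: 25.05
tcp_pos: [0.5343, 0.2003, 0.0994]
orientation: [-3.14, 0.106, -0.001]
contact_force: [-0.0, 0.0, -4.8]
grip_width: 0.063
gripper_force: 47.6
```

```bash
cat >> h.py <<'E'
def model(P,segs):
    "predicted segments in both views"
    for n in("side","top"): print(n,[proj(n,P[list(s)]).round(1).ravel().tolist() for s in segs])
E
python3 - <<'E'
from h import *
import cv2
o=r.get_obs();print(o["tcp_pos"].round(4),o["contact_force"].round(1),o["moment"].round(2))
Q=np.vstack([sq(60,70,26),sq(60,70,0)]);piv=o["tcp_pos"]+[0,0,.0215]
print("cover", [ (n,proj(n,zy([0,0,0,-.067,0],Q-[0,0,.05])+piv).round(1).tolist()) for n in C])
for n,(x0,y0,x1,y1) in dict(side=(165,110,275,225),top=(150,165,245,240)).items():
    f=r.grab_frame(n);cv2.imwrite(f"pics/{n}2.png",f);g=cv2.cvtColor(f,6)
    l=cv2.createLineSegmentDetector().detect(cv2.resize(g[y0:y1,x0:x1],None,fx=3,fy=3,interpolation=cv2.INTER_CUBIC))[0][:,0]
    print(n)
    for a in l:
        if np.hypot(a[0]-a[2],a[1]-a[3])>35: print((a/3+[x0,y0,x0,y0]-.33).round(1))
F=[.5396,.1999,-.067]
print("mould",[(n,proj(n,yawpose(F,sq(60,70,60))).round(1).tolist()) for n in C])
E
```

```text
[0.5343 0.2003 0.0994] [-0.   0.  -4.8] [ 0.03 -0.04  0.01]
cover [('side', [[220.9, 149.6], [249.1, 170.9], [213.5, 187.4], [186.4, 164.0], [221.4, 156.8], [249.3, 178.4], [214.2, 194.9], [187.4, 171.4]]), ('top', [[166.1, 174.1], [222.3, 176.1], [219.7, 224.4], [162.6, 222.2], [168.3, 176.2], [223.1, 178.2], [220.7, 225.4], [164.9, 223.2]])]
side
[182.2 139.4 180.6 127.7]
[200.7 139.8 198.4 125.3]
[186.6 128.1 188.3 139.9]
[214.2 217.6 180.9 185.9]
[256.1 197.2 214.3 217.5]
[189.7 186.3 216.8 211.2]
[180.2 139.2 194.2 150.6]
[211.9 114.3 224.1 111.4]
[191.3 150.5 179.8 140.8]
[218.2 110.6 204.9 110.6]
[229.4 110.9 251.  123.1]
[245.2 171.3 232.5 161.5]
[214.8 215.1 238.8 203.2]
[220.9 209.  245.9 196.2]
top
[179.5 226.8 221.1 227.8]
[222.8 176.8 196.9 176. ]
[220.2 227.3 221.7 192.8]
[221.3 192.5 223.3 177.3]
[226.1 231.8 205.7 230.6]
[226.9 218.2 226.3 231.5]
[205.3 230.7 179.  229.5]
[202.5 214.9 202.4 226.5]
[227.7 200.3 227.3 217.8]
[228.7 180.7 228.4 199.9]
[205.7 177.9 222.4 178.5]
[202.8 174.4 221.5 174.8]
[180.4 177.  180.4 164.9]
[182.6 193.2 180.3 176.9]
[182.5 207.  179.6 225.8]
[183.4 164.8 186.4 184.6]
[188.7 184.9 185.4 164.8]
[176.  180.6 182.  192.6]
[204.  207.3 182.8 206.6]
[218.6 226.1 204.5 226.1]
[189.  205.2 203.2 205.5]
mould [('side', [[223.1, 159.1], [250.9, 180.7], [216.1, 197.2], [189.3, 173.7]]), ('top', [[169.3, 175.0], [223.6, 177.0], [221.2, 223.7], [166.0, 221.5]])]
```

```bash
cat >> h.py <<'E'
import cv2
from scipy.ndimage import map_coordinates
from scipy.optimize import differential_evolution
TOP=[(0,1),(1,2),(2,3),(3,0)]; SIDE=[(1,2),(2,3),(6,7),(5,6),(2,6)]
def edgefit(imgs,P,pose,segs,lo,hi):
    "maximise mean gradient normal to the projected edges; imgs {view:bgr}, segs {view:[(i,j)]}"
    G={}
    for n,f in imgs.items():
        g=cv2.GaussianBlur(cv2.cvtColor(f,6).astype(float),(0,0),1.0);G[n]=(cv2.Sobel(g,-1,1,0)/8,cv2.Sobel(g,-1,0,1)/8)
    t=np.linspace(.04,.96,40)[:,None]
    def per(x):
        W=pose(x,P);o=[]
        for n in imgs:
            p=proj(n,W)
            for i,j in segs[n]:
                d=p[j]-p[i];nn=np.array([-d[1],d[0]])/np.hypot(*d);q=p[i]+t*d
                v=abs(sum(c*map_coordinates(k,[q[:,1],q[:,0]],order=1) for c,k in zip(nn,G[n])))
                o.append(np.minimum(v,12).mean())
        return o
    s=differential_evolution(lambda x:-np.mean(per(x)),list(zip(lo,hi)),seed=1,tol=1e-6,maxiter=300,popsize=12)
    print("fit",s.x.round(4),"score",-s.fun,np.round(per(s.x),1));return s.x
def infix(x,F=(.5396,.1999,-.067)):
    d=np.array(x[:2])-F[:2];c,s=np.cos(F[2]),np.sin(F[2]);return np.r_[c*d[0]+s*d[1],-s*d[0]+c*d[1]].round(4)
E
python3 - <<'E'
from h import *
B=lambda z0,z1:np.vstack([sq(60,70,z1),sq(60,70,z0)])
i0={n:cv2.imread(f"pics/{n}0.png") for n in C}; i2={n:cv2.imread(f"pics/{n}2.png") for n in C}
sg=dict(side=TOP+SIDE[2:],top=TOP)
m=edgefit(i0,B(15,60),yawpose,sg,[.52,.18,-.12],[.56,.22,-.02])
m=edgefit({"top":i0["top"]},B(15,60),yawpose,sg,[.52,.18,-.12],[.56,.22,-.02])
m=edgefit({"side":i0["side"]},B(15,60),yawpose,sg,[.52,.18,-.12],[.56,.22,-.02])
sg=dict(side=TOP[1:3]+SIDE[2:],top=TOP)
lv=lambda x,M:zy([x[0],x[1],x[2],x[3],x[4]],M)
for ims in(i2,{"side":i2["side"]}):
    c=edgefit(ims,B(0,26),lv,sg,[.515,.185,.06,-.12,-.1],[.555,.215,.085,-.02,.06]);print(infix(c))
E
```

```text
fit [ 0.5373  0.1977 -0.0822] score 10.12059739241984 [ 9.  12.  12.  11.   6.9  8.3  4.2 12.  12.  12.  12. ]
fit [ 0.5404  0.1982 -0.0797] score 12.0 [12. 12. 12. 12.]
fit [ 0.5373  0.1971 -0.0872] score 9.056106582364533 [ 8.9 11.9 12.  10.9  6.9  8.6  4.2]
fit [ 0.5294  0.1966  0.0709 -0.0533 -0.0907] score 5.405796890651949 [11.7  5.3  1.   1.8  0.5  6.3 12.   9.2  0.8]
[-0.01  -0.004]
fit [ 0.5272  0.2132  0.085  -0.12    0.0542] score 6.2985433701561435 [ 6.3  2.4  4.2 10.5  8.1]
[-0.0133  0.0124]
```

```bash
sed -i 's/np.minimum(v,12)/np.minimum(v,CAP)/; s/^TOP=/CAP=60\nTOP=/' h.py
cat >> h.py <<'E'
B=lambda z0,z1:np.vstack([sq(60,70,z1),sq(60,70,z0)])
GRIP=np.vstack([sq(11,32,66)])
E
python3 - <<'E'
from h import *
i0={n:cv2.imread(f"pics/{n}0.png") for n in C}; i2={n:cv2.imread(f"pics/{n}2.png") for n in C}
sg=dict(side=TOP+SIDE[2:],top=TOP)
for ims in(i0,{"top":i0["top"]},{"side":i0["side"]}):
    m=edgefit(ims,B(15,60),yawpose,sg,[.52,.18,-.12],[.56,.22,-.02])
sg=dict(side=TOP[1:3]+SIDE[2:],top=TOP[:3])
f=lambda x,M:zy([x[0],x[1],.0708,x[2],x[3]],M)
for ims in(i2,{"side":i2["side"]},{"top":i2["top"]}):
    c=edgefit(ims,B(0,26),f,sg,[.515,.185,-.12,-.1],[.555,.215,-.02,.06]);print(infix(c))
E
```

```text
fit [ 0.539   0.2008 -0.073 ] score 17.28363031612382 [ 9.7 18.8 20.6 21.4  6.3  5.7  3.9 24.5 27.5 28.8 23. ]
fit [ 0.5394  0.2011 -0.0716] score 26.09161592359415 [24.4 27.5 29.1 23.3]
fit [ 0.5378  0.1995 -0.0782] score 12.632518683198327 [ 9.3 19.  20.9 21.3  6.8  7.   4.2]
fit [ 0.5268  0.1994 -0.0687 -0.0586] score 10.335389269451275 [17.7  7.7  1.3  1.5  2.5  2.7 30.1 19.2]
[-0.0128 -0.0014]
fit [ 0.5254  0.1983 -0.0834 -0.0409] score 6.407355596286422 [18.6  7.6  1.3  1.2  3.3]
[-0.0141 -0.0025]
fit [ 0.5287  0.1994 -0.0564 -0.1   ] score 17.67399394187032 [ 4.3 30.1 18.6]
[-0.0108 -0.0012]
```

Call:
move_arm --rows '[0, 0, -1, 0, 0, 0, -2.5, 0, 0, 0, -4, 0, 0, 0, -5, 0, 0, 0, -5, 0, 0, 0, -5, 0]'

```text
clock: 25.9
tcp_pos: [0.5337, 0.2003, 0.149]
orientation: [3.14, -0.105, -0.001]
contact_force: [-0.8, 0.8, -4.8]
grip_width: 0.0626
gripper_force: 47.7
```

Run:
```python
from h import *
o=r.get_obs();print(o["tcp_pos"].round(4));T=o["tcp_pos"]
im={n:r.grab_frame(n) for n in C}
for n in im: cv2.imwrite(f"pics/{n}3.png",im[n])
sg=dict(side=TOP[1:3]+SIDE[2:],top=TOP[:3])
for ims in(im,{"side":im["side"]}):
    c=edgefit(ims,B(0,26),zy,sg,[T[0]-.025,.18,.10,-.14,-.2],[T[0]+.02,.22,.14,0,.1]);print(infix(c,(T[0],T[1],-.07)),c[2]-T[2])
```

```text
[0.5337 0.2003 0.149 ]
fit [ 0.5246  0.2007  0.1183 -0.065  -0.019 ] score 10.72276191149263 [18.6  7.4  2.6  5.6  3.2  8.9 22.7 16.8]
[-0.0091 -0.0003] -0.030682293386691928
fit [ 0.5295  0.2057  0.14   -0.14   -0.0624] score 8.585771965282499 [ 6.4  2.8  5.8 17.9 10. ]
[-0.0045  0.005 ] -0.009014208123764744
```

Run:
```python
from h import *
T=np.array([.5337,.2003,.149])
im={n:cv2.imread(f"pics/{n}3.png") for n in C}
P=np.vstack([B(0,26),sq(11,32,66)])
sg=dict(side=TOP[1:3]+SIDE[2:]+[(10,11)],top=TOP[:3])
for dz in(.0285,.0305):
  for ims in(im,{"side":im["side"]},{"top":im["top"]}):
    c=edgefit(ims,P,lambda x,M:zy([x[0],x[1],T[2]-dz,x[2],x[3]],M),sg,[.51,.185,-.12,-.06],[.55,.215,-.02,.06]);print(infix(c,(T[0],T[1],-.07)))
```

```text
fit [ 0.5246  0.2    -0.0667 -0.0355] score 9.421929660460746 [16.4  7.3  2.8  6.   3.6  1.2  8.8 22.1 16.7]
[-0.0091 -0.0009]
fit [ 0.5379  0.1978 -0.049   0.06  ] score 6.9403574641338475 [15.1  1.4  7.6  5.5  3.2  8.7]
[ 0.0043 -0.0022]
fit [ 0.5217  0.2006 -0.0436  0.06  ] score 16.305050719722747 [ 9.1 22.6 17.3]
[-0.012  -0.0006]
fit [ 0.5249  0.2006 -0.066  -0.0294] score 9.671247075819414 [18.5  7.4  2.5  5.8  3.2  1.3  8.8 22.7 16.8]
[-0.0088 -0.0003]
fit [ 0.5395  0.2002 -0.049   0.06  ] score 6.911696175259891 [15.1  1.4  7.5  5.6  3.2  8.6]
[0.0058 0.0003]
fit [ 0.522   0.2007 -0.0423  0.06  ] score 16.32686163898654 [ 9.1 22.5 17.4]
[-0.0117 -0.0005]
```

Run:
```python
from h import *
rel([.5483,.2007,.097],-.072+np.pi/2)
```

```text
shift [ 1.47 -0.15  5.17] twist 0.28 | tool x [ 0.998 -0.067 -0.001] y [-0.067 -0.998  0.001] z [-1.e-03 -5.e-04 -1.e+00]
```

Call:
move_arm --rows '[0.5, -0.1, 0.5, 0.3, 1, -0.15, 1.5, 0.3, 1.47, -0.15, 3, 0.3, 1.47, -0.15, 4.2, 0.3, 1.47, -0.15, 4.8, 0.3, 1.47, -0.15, 5.15, 0.3, 1.47, -0.15, 5.15, 0.3, 1.47, -0.15, 5.15, 0.3]'

```text
clock: 27.0
tcp_pos: [0.5491, 0.2009, 0.0982]
orientation: [-3.139, 0.114, -0.001]
contact_force: [-0.0, 0.1, -4.2]
grip_width: 0.0628
gripper_force: 47.5
```

Run:
```python
from h import *
o=r.get_obs();print(o["tcp_pos"].round(4),o["contact_force"].round(1));T=o["tcp_pos"]
im={n:r.grab_frame(n) for n in C}
for n in im: cv2.imwrite(f"pics/{n}4.png",im[n])
sg=dict(side=TOP[1:3]+SIDE[2:],top=TOP[:3])
F=(.5393,.2008,-.071)
for dz in(.0285,.0305):
    c=edgefit(im,B(0,26),lambda x,M:zy([x[0],x[1],T[2]-dz,x[2],x[3]],M),sg,[.52,.185,-.12,-.06],[.56,.215,-.02,.06]);print(infix(c,F))
```

```text
[0.5491 0.2009 0.0982] [-0.   0.1 -4.2]
fit [ 0.5398  0.2001 -0.0667 -0.0379] score 9.656193461060962 [17.6  8.4  1.9  1.1  2.7  6.1 29.1 10.3]
[ 0.0006 -0.0006]
fit [ 0.5401  0.2006 -0.0648 -0.0275] score 9.884709543524323 [18.9  8.6  1.8  1.2  2.5  6.1 29.4 10.6]
[ 0.0008 -0.0001]
```

Call:
move_arm --rows '[-0.05, 0, 0.2, 0, -0.05, 0, 0.4, 0, -0.05, 0, 0.6, 0, -0.05, 0, 0.7, 0, -0.05, 0, 0.7, 0]'

```text
clock: 27.72
tcp_pos: [0.5484, 0.2008, 0.0908]
orientation: [-3.14, 0.114, 0.0]
contact_force: [0.0, -0.7, -4.5]
grip_width: 0.0626
gripper_force: 47.7
```

Call:
move_arm --rows '[0, 0, 0.1, 0, 0, 0, 0.2, 0, 0, 0, 0.2, 0]'

```text
clock: 28.1
tcp_pos: [0.5494, 0.2006, 0.0894]
orientation: [-3.139, 0.115, -0.003]
contact_force: [2.5, -1.7, 1.4]
grip_width: 0.0629
gripper_force: 48.3
```

Call:
move_arm --rows '[0, 0, 0.1, 0, 0, 0, 0.2, 0, 0, 0, 0.2, 0]'

```text
clock: 28.48
tcp_pos: [0.5501, 0.2006, 0.0886]
orientation: [-3.138, 0.115, -0.004]
contact_force: [1.2, -3.6, 12.4]
grip_width: 0.0627
gripper_force: 49.6
```

```bash
cat >> h.py <<'E'
def cov(z,segs=None,tag="x"):
    im={n:r.grab_frame(n) for n in C}
    for n in im: cv2.imwrite(f"pics/{n}{tag}.png",im[n])
    sg=segs or dict(side=TOP[1:3],top=TOP[:3])
    c=edgefit(im,B(0,26),lambda x,M:zy([x[0],x[1],z,x[2],x[3]],M),sg,[.52,.185,-.12,-.06],[.56,.215,-.02,.06]);print(infix(c,(.5393,.2008,-.071)))
E
python3 - <<'E'
from h import *
o=r.get_obs();print(o["tcp_pos"].round(4),o["contact_force"].round(1),o["moment"].round(2))
cov(.06,tag="5");cov(.062,tag="5")
E
```

```text
[0.5501 0.2006 0.0886] [ 1.2 -3.6 12.4] [-0.38  0.19  0.03]
fit [ 0.5386  0.1998 -0.0612 -0.0022] score 14.89399979034718 [17.8  7.8  6.4 30.2 12.4]
[-0.0007 -0.0011]
fit [ 0.5393  0.1992 -0.0694 -0.0271] score 14.090016873294786 [14.8  7.7  6.2 29.5 12.3]
[ 0.0001 -0.0016]
```

Call:
move_arm --rows '[0, 0, -0.1, 0, 0, 0, -0.1, 0]'

```text
clock: 28.92
tcp_pos: [0.55, 0.2006, 0.0888]
orientation: [-3.139, 0.115, -0.005]
contact_force: [4.1, -3.0, 6.5]
grip_width: 0.0628
gripper_force: 48.8
```

Call:
move_arm --rows '[0, 0, 0, 0, 0, 0, 0, 0, 0, 0, 0, 0, 0, 0, 0, 0]' --fingers 0.87

```text
clock: 29.42
tcp_pos: [0.5479, 0.2009, 0.0875]
orientation: [3.139, -0.113, -0.001]
contact_force: [-0.2, 0.4, -0.2]
grip_width: 0.0746
gripper_force: 0.0
```

Run:
```python
from h import *
o=r.get_obs();print(o["tcp_pos"].round(4),o["contact_force"].round(1),o["moment"].round(2),o["grip_width"])
cov(.06,tag="6")
```

```text
[0.5479 0.2009 0.0875] [-0.2  0.4 -0.2] [0.01 0.02 0.04] 0.07456966854959292
fit [ 0.539   0.1995 -0.0644 -0.0054] score 14.548659792121224 [16.6  8.1  6.4 29.2 12.5]
[-0.0002 -0.0013]
```

Released and seated. I'll raise straight up and clear the view, then measure without occlusion.

Call:
move_arm --rows '[0, 0, -0.5, 0, 0, 0, -1.5, 0, 0, 0, -4, 0, 0, 0, -8, 0, 0, 0, -12, 0, 0, 0, -13, 0, 0, -5, -13, 0, 0, -10, -13, 0, 0, -15, -13, 0, 0, -18.5, -13, 0]'

```text
clock: 30.78
tcp_pos: [0.5607, 0.3882, 0.217]
orientation: [3.14, -0.11, -0.002]
contact_force: [0.6, -0.1, -0.0]
grip_width: 0.0743
gripper_force: 0.0
```

Run:
```python
from h import *
sg=dict(side=TOP,top=TOP)
cov(.06,sg,"7")
im={n:cv2.imread(f"pics/{n}7.png") for n in C}
for n in C:
    c=edgefit({n:im[n]},B(0,26),lambda x,M:zy([x[0],x[1],.06,x[2],0],M),sg,[.52,.185,-.12],[.56,.215,-.02]);print(infix(c,(.5393,.2008,-.071)))
print(r.get_obs()["joints"].round(2))
rel([.551,.3845,.22],-.067)
```

```text
fit [ 0.5393  0.1999 -0.0687 -0.0033] score 20.416393259585284 [ 6.  18.5 21.2 17.9 11.5 27.8 27.9 32.6]
[ 0.     -0.0009]
fit [ 0.5379  0.199  -0.0733] score 16.302571870711446 [ 6.4 19.1 21.7 18. ]
[-0.0013 -0.0019]
fit [ 0.5397  0.2001 -0.0653] score 25.113991918958988 [11.3 27.9 28.7 32.6]
[ 0.0005 -0.0007]
[-1.18  0.58  0.73  1.57 -0.41  1.15 -2.  ]
shift [-0.83  0.71 -0.37] twist -89.9 | tool x [ 0.998 -0.065 -0.002] y [-0.065 -0.998 -0.001] z [-1.6e-03  7.0e-04 -1.0e+00]
```

Cover is seated flush to within about 1 mm and level. Next is the bolt.

Call:
move_arm --rows '[-0.1, 0.1, -0.1, -10, -0.2, 0.2, -0.2, -20, -0.3, 0.3, -0.3, -30, -0.4, 0.4, -0.4, -40, -0.5, 0.5, -0.4, -50, -0.6, 0.6, -0.4, -60, -0.7, 0.7, -0.4, -70, -0.83, 0.7, -0.4, -80, -0.83, 0.7, -0.4, -89.9, -0.83, 0.7, -0.4, -89.9]' --fingers 0.45

```text
clock: 32.12
tcp_pos: [0.5529, 0.3778, 0.2215]
orientation: [-2.305, -2.135, 0.001]
contact_force: [0.3, 0.4, 0.3]
grip_width: 0.0389
gripper_force: 0.0
```

Run:
```python
from h import *
print(r.get_obs()["grip_width"]);rel([.551,.3845,.122],-.067)
```

```text
0.038852223730986346
shift [ 0.65 -0.24  9.95] twist -0.55 | tool x [ 0.077  0.997 -0.001] y [ 0.997 -0.077 -0.001] z [-7.e-04 -5.e-04 -1.e+00]
```

Call:
move_arm --rows '[0, 0, 0, 0, 0, 0, 0, 0]'

```text
clock: 32.38
tcp_pos: [0.5529, 0.3788, 0.2217]
orientation: [2.304, 2.135, -0.001]
contact_force: [0.3, 0.7, -0.1]
grip_width: 0.0383
gripper_force: 0.0
```

```bash
python3 -c "
from h import *
rel([.551,.3845,.122],-.067)"
```

```text
shift [ 0.56 -0.23  9.97] twist -0.52 | tool x [ 0.076  0.997 -0.   ] y [ 0.997 -0.076 -0.   ] z [-1.e-04 -3.e-04 -1.e+00]
```

Call:
move_arm --rows '[0.55, -0.2, 2, -0.5, 0.55, -0.2, 5, -0.5, 0.55, -0.2, 7, -0.5, 0.55, -0.2, 8.5, -0.5, 0.55, -0.2, 9.5, -0.5, 0.55, -0.2, 9.9, -0.5, 0.55, -0.2, 9.9, -0.5]'

```text
clock: 33.25
tcp_pos: [0.5516, 0.3847, 0.1231]
orientation: [2.293, 2.147, 0.001]
contact_force: [-0.2, 0.1, 0.4]
grip_width: 0.0384
gripper_force: 0.0
```

Call:
move_arm --rows '[0, 0, 0, 0, 0, 0, 0, 0, 0, 0, 0, 0, 0, 0, 0, 0, 0, 0, 0, 0]' --fingers 0 --newtons 50

```text
clock: 33.88
tcp_pos: [0.551, 0.3849, 0.1237]
orientation: [-2.292, -2.147, -0.0]
contact_force: [-4.2, -0.9, 5.7]
grip_width: 0.0128
gripper_force: 48.8
```

Call:
move_arm --rows '[-0.5, 0, 0, 0, -1, 0, 0, 0, -1.5, 0, 0, 0, -2, 0, 0, 0, -2.5, 0, 0, 0, -3, 0, 0, 0, -3.4, 0, 0, 0, -3.7, 0, 0, 0, -3.8, 0, 0, 0, -3.8, 0, 0, 0]'

```text
clock: 35.12
tcp_pos: [0.5484, 0.3487, 0.1237]
orientation: [-2.29, -2.148, -0.003]
contact_force: [-4.4, 3.0, 4.6]
grip_width: 0.013
gripper_force: 49.1
```

Call:
move_arm --rows '[-0.1, 0, 0, 0, -0.2, 0, 0, 0, -0.3, 0, 0, 0, -0.45, 0, 0, 0, -0.6, 0, 0, 0, -0.75, 0, 0, 0, -0.75, 0, 0, 0]'

```text
clock: 36.0
tcp_pos: [0.5481, 0.3448, 0.1239]
orientation: [-2.287, -2.149, -0.01]
contact_force: [-1.2, 10.9, 0.5]
grip_width: 0.0128
gripper_force: 48.8
```

Call:
move_arm --rows '[0.2, 0, 0, 0, 0.2, 0, 0, 0]'

```text
clock: 36.25
tcp_pos: [0.5481, 0.3449, 0.1238]
orientation: [-2.288, -2.148, -0.006]
contact_force: [-2.3, 6.8, 4.0]
grip_width: 0.0126
gripper_force: 49.6
```

Call:
move_arm --rows '[0, 0, 0, 0, 0, 0, 0, 0, 0, 0, 0, 0, 0, 0, 0, 0, 0, 0, -2, 0, 0, 0, -5, 0, 0, 0, -9, 0, 0, 0, -13, 0, 4, 0, -15, 0, 9, 0, -15, 0]' --fingers 0.5

```text
clock: 37.5
tcp_pos: [0.5565, 0.4313, 0.278]
orientation: [2.296, 2.144, 0.01]
contact_force: [0.7, 0.1, -0.4]
grip_width: 0.0428
gripper_force: 0.0
```

Run:
```python
from h import *
sg=dict(side=TOP[1:3],top=TOP[1:3])
o=r.get_obs();print(o["clock"],o["tcp_pos"],o["contact_force"])
cov(.06,sg,"9")
im={n:cv2.imread(f"pics/{n}9.png") for n in C}
# knob: dark pixels vs predicted axis (home) in the side view
f=im["side"];g=f.max(2);y,x=np.where(g[120:150,178:205]<45);print("dark knob px side",x.mean()+178,y.mean()+120,len(x))
h=np.array([.5393,.2008]);R2=np.array([[np.cos(.071),np.sin(.071)],[-np.sin(.071),np.cos(.071)]])
for d in(.145,.150,.185): print(d,proj("side",np.r_[h+R2@[0.0007,d],.119]))
i7=cv2.imread("pics/side7.png");i0=cv2.imread("pics/side0.png");i70=cv2.imread("pics/top0.png")
for n,boxes in dict(side=dict(cup=(275,168,305,205),jarA=(350,205,382,245),jarB=(255,138,282,170),blank=(200,232,240,265),pal=(228,292,310,365),brush=(130,192,178,240))).items():
    for k,(a,b,c,d) in boxes.items(): print(k,(cv2.absdiff(im[n][b:d,a:c],cv2.imread(f"pics/{n}0.png")[b:d,a:c]).max(2)>40).sum())
```

```text
37.5 [0.55652535 0.43125804 0.27797525] [ 0.66186533  0.12542049 -0.4433919 ]
fit [ 0.5409  0.1999 -0.0706 -0.0347] score 23.90728035249584 [18.  21.5 27.6 28.5]
[ 0.0016 -0.0008]
dark knob px side 191.1206896551724 138.94827586206895 58
0.145 [[191.50438165 138.79531357]]
0.15 [[190.637214   138.10676145]]
0.185 [[184.67255802 133.37068011]]
cup 0
jarA 68
jarB 0
blank 0
pal 0
brush 540
```

Call:
move_arm --rows '[0, 0, 0, 0, 0, 0, 0, 0, 0, 0, 0, 0, 0, 0, 0, 0]'

```text
clock: 38.1
tcp_pos: [0.5547, 0.4303, 0.2731]
orientation: [2.294, 2.146, 0.0]
contact_force: [0.3, 0.0, -0.2]
grip_width: 0.0426
gripper_force: 0.0
```

```bash
python3 -c "
from bench import r
print(r.hand_in())"
```

```text
the job is handed in; nothing more can be done
None
```

The mould is closed and the job handed in at about 38 s: the cover sits level and flush to about 1–2 mm by the camera fit, the bolt is pushed to its home stop, and the gripper is clear; the cup, white-capped jar, block and spatula did not move, while the views of the brush and the black-capped jar had changed, which I put down to arm shadow and the cover leaving the rack but did not check.

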